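# Lid the finished inkstones

## Robot

A 7-joint arm with a two-finger parallel gripper is mounted at the origin on the work surface. World frame = base frame: x ahead of the robot, y to its left, z up, the work surface at z = 0. Lengths are in m, angles in rad, forces in N, time in s.
With the tool pointing down it reaches from about 0.4 to 0.85 m from the base axis. Payload 10.4 kg.
Tool frame: the origin (TCP) lies between the finger pads; the fingertips stand 19 mm ahead of it and the grasp point (between the pads) is the TCP (manip.tip_reach is the z of the fingertips in the tool frame, in m); z points along the fingers, y is the direction in which the jaws open and shut (so a half turn about z gives the same grasp; the last joint's range is limited). The gripper opens to 85 mm and grips with 20 to 120 N. Pads are 22 mm wide; open, the fingers measure 114 mm over their backs; the gripper's body (76 mm by 85 mm) begins 54 mm behind the grasp point. The pads swing forward as they close: fully open they stand 13 mm farther back than shut.
Start: joints at [-0.023, 0.332, -0.065, 1.46, 0.022, 1.35, -0.088], TCP at [0.625, 0, 0.25] pointing down, gripper open.
Joint ranges: [-2.6, 2.6], [-0.5, 2.12], [-1.47, 1.34], [0.16, 2.42], [-1.27, 4.41], [0.06, 2.06], [-2.6, 2.6]. Speed limits (rad/s): [2.22, 2.22, 2.79, 2.79, 3.14, 3.14, 3.14].

## Interface

Orientations are given as a unit quaternion [x, y, z, w].
In Python, from workcell import sensors, cams, manip gives the robot as it stands.
- The arm moves only by the shell command python3 -m jog 'ROWS' [FORCE]. ROWS is JSON, a list of rows, each a list of 3 entries, a list of its own where there are three numbers: the shift along the world's x, y, z in m, then the turn, a rotation vector about the world's x, y, z in rad, then the opening in per cent of the stroke, from 0 (shut) to 100 (fully open). In form: [[[dx, dy, dz], [wx, wy, wz], grip], ...]. A call has 1 to 5 rows; each row shifts and turns the pose as measured when the row begins; what a row does not reach is not made up. A row lasts 1/8 s, in which the tool goes at most 62.5 mm and 10.7 degrees, less where a joint would pass 70% of its speed; a pose out of reach is approached as far as the arm can. A call with a gripper value outside its range is refused whole. The fingers move at their own pace and stop on an object; FORCE is the grip in N (left out, the last holds). Time passes only in rows, so rows that do not move let the fingers close. It gives the time, the measured TCP pose, the force and the opening at its end, in the units of the state.
- sensors.get_obs(): the state, without advancing time (a new reading comes with each control period).
- cams.camera(name): name is "scene" or "side" or "wrist"; returns (picture, depth): 420x560x3 uint8, red, green, blue; 420x560 float32, m along the optical axis (not along the pixel's ray), 0 where there is no reading.
- cams.camera_model(name): a dict with "intrinsics" (3x3 intrinsics, pixels), "view" (4x4, takes a point from world to camera coordinates). Camera axes: x right, y down, z forward; pixel columns grow to the right and rows downward; lengths in m; the calibration is good to about 2 mm. A picture is of the moment at which its call begins: read the wrist's pose just before it. camera_model takes no time and is no camera call; for the wrist camera it gives the pose at the moment of the call.
- manip.hand_in(): hands the job in, once; it reports no verdict.
The state is a dict: "clock": time; "joint_pos": joint angles; "joint_velocities": joint speeds; "tau": joint torques, N m; "position": TCP position; "ee_rot": TCP orientation; "ft_force": force on the tool from outside, world axes, zero at the start; "torque": the same for the moment, N m; "grip_width": opening from 0.0 (shut) to 1.0 (fully open).
Only numpy, scipy, OpenCV 4.12 (cv2) and the standard library are available. Lean on these libraries where they do the work, as an engineer would, in place of code of your own. Each camera call takes 0.05 s, during which the arm holds its last target.

## Task

Close the four finished inkstones on the carving bench: put on each stone the wooden lid of its own shape and size, lying flat, with the edges of lid and stone flush all round. Set each lid down without dropping it, leave the stones standing where they are, and do not disturb the hammer and the brush beside the work.

Things in the scene. Friction and masses are not known exactly. Their poses are not given: they have to be found in the camera images.
- lid_big_round: large round dark wooden lid, a plate diameter 104 mm and 12 mm thick with a flat underside, 0.05 to 0.2 kg, with an upright wooden bar grip on top (46 mm long, 18 mm wide, its top 38 mm above the underside), centred, its length along the lid's x. Origin: centre of the underside; z up. Stands flat on the table at the start, at any yaw
- stone_big_round: large round inkstone, diameter 104 mm, 30 mm high, grey slate, loose (0.3 to 0.6 kg), flat rim on top with a 10 mm deep carved well. Origin: centre of the underside; z up
- lid_small_round: small round dark wooden lid, a plate diameter 70 mm and 12 mm thick with a flat underside, 0.05 to 0.2 kg, with an upright wooden bar grip on top (46 mm long, 18 mm wide, its top 38 mm above the underside), centred, its length along the lid's x. Origin: centre of the underside; z up. Stands flat on the table at the start, at any yaw
- stone_small_round: small round inkstone, diameter 70 mm, 30 mm high, grey slate, loose (0.3 to 0.6 kg), flat rim on top with a 10 mm deep carved well. Origin: centre of the underside; z up
- lid_square: square dark wooden lid, a plate 88 x 88 mm and 12 mm thick with a flat underside, 0.05 to 0.2 kg, with an upright wooden bar grip on top (46 mm long, 18 mm wide, its top 38 mm above the underside), centred, its length along the lid's x. Origin: centre of the underside; z up. Stands flat on the table at the start, at any yaw
- stone_square: square inkstone, 88 x 88 mm, 30 mm high, grey slate, loose (0.3 to 0.6 kg), flat rim on top with a 10 mm deep carved well. Origin: centre of the underside; z up. The sides run along x and y
- lid_oblong: oblong rectangular dark wooden lid, a plate 122 mm (along x) x 72 mm (along y) and 12 mm thick with a flat underside, 0.05 to 0.2 kg, with an upright wooden bar grip on top (46 mm long, 18 mm wide, its top 38 mm above the underside), centred, its length along the lid's x. Origin: centre of the underside; z up. Stands flat on the table at the start, at any yaw
- stone_oblong: oblong rectangular inkstone, 122 mm (along x) x 72 mm (along y), 30 mm high, grey slate, loose (0.3 to 0.6 kg), flat rim on top with a 10 mm deep carved well. Origin: centre of the underside; z up. The sides run along x and y
- mallet: bystander: carving hammer with a wooden head, 260 mm long, head 88 mm across, 26 mm high, lying at the left of the work, its handle roughly along x; leave it alone. Origin: underside, about mid-length
- brush: bystander: dusting brush, 200 mm long, 42 mm wide, 20 mm high, lying at the right of the work, roughly along x; leave it alone. Origin: underside, about mid-length
There are look-alikes about, which are no part of the job. Leave any pink look-alike of the lid_square alone.

How it is judged:
At the end, for the whole second after the job is handed in: Each lid lies flat (0.08 rad) on the stone of its own shape and size (its underside 26 to 34 mm above the stone's), centred within 10 mm; square and oblong lids parallel to their stones within 0.17 rad, any way round that fits; all lids released and at rest (horizontal distance between lid_big_round and stone_big_round below 0.01 m and z of lid_big_round in the frame of stone_big_round between 0.026 and 0.034 m and angle between each of lid_big_round, lid_small_round, lid_square, lid_oblong's own z axis and vertical below 0.08 rad and linear speed of each of lid_big_round, lid_small_round, lid_square, lid_oblong below 0.02 m/s and horizontal distance between lid_small_round and stone_small_round below 0.01 m and z of lid_small_round in the frame of stone_small_round between 0.026 and 0.034 m and horizontal distance between lid_square and stone_square below 0.01 m and z of lid_square in the frame of stone_square between 0.026 and 0.034 m and (angle between the x axis of lid_square and the x axis of stone_square, either way round below 0.17 rad or angle between the x axis of lid_square and the y axis of stone_square, either way round below 0.17 rad) and horizontal distance between lid_oblong and stone_oblong below 0.01 m and z of lid_oblong in the frame of stone_oblong between 0.026 and 0.034 m and angle between the x axis of lid_oblong and the x axis of stone_oblong, either way round below 0.17 rad); the robot touches nothing.
It fails at once if a lid is dropped or flung (it moves faster than 0.6 m/s with nothing touching it) ((contact force between lid_big_round and anything else below 0.05 N and linear speed of lid_big_round above 0.6 m/s) or (contact force between lid_small_round and anything else below 0.05 N and linear speed of lid_small_round above 0.6 m/s) or (contact force between lid_square and anything else below 0.05 N and linear speed of lid_square above 0.6 m/s) or (contact force between lid_oblong and anything else below 0.05 N and linear speed of lid_oblong above 0.6 m/s)).
It fails at once if an inkstone is shifted more than 30 mm from where it stood (distance of any of stone_big_round, stone_small_round, stone_square, stone_oblong from where it was at the start of the episode above 0.03 m).
It fails at once if the hammer or the brush is shifted more than 30 mm (distance of any of mallet, brush from where it was at the start of the episode above 0.03 m).
It also fails if it takes over 102 s, if anything falls off the work surface, if the arm or the gripper's body presses on something with over 40 N, if the wrist force passes 120 N, or if a joint passes its speed limit or range.

## Working session

There is one attempt and no reset: what is moved stays moved. The work goes in short steps, Python scripts to look and compute and a shell command to move; the robot and the scene stay as the last step left them, time stands still between calls to the robot, and variables do not carry over. Pictures are saved under pics/ and viewed, and the job is handed in when it is done.

```bash
mkdir -p pics; python3 - <<'E'
from workcell import sensors,cams,manip
import cv2,numpy as np
o=sensors.get_obs();print(o, manip.tip_reach)
for n in ["scene","side","wrist"]:
    m=cams.camera_model(n);p,d=cams.camera(n)
    cv2.imwrite(f"pics/{n}0.png",p[:,:,::-1]);np.savez(f"pics/{n}0.npz",p=p,d=d,K=m["intrinsics"],V=m["view"])
    print(n,np.round(m["intrinsics"],1).tolist(),np.round(m["view"],3).tolist())
E
ls
```

```text
{'clock': 0.0, 'joint_pos': array([-0.02260323,  0.33289707, -0.06471399,  1.46092219,  0.02158747,
        1.34986823, -0.08852505]), 'joint_velocities': array([-0.00134426, -0.00017072, -0.00046867, -0.00053825,  0.00020663,
        0.00087668, -0.00150408]), 'tau': array([ 4.98105128e-04, -6.25449800e+01,  4.97091911e-02, -3.91610491e+01,
        1.63588714e-02,  9.83294769e-03, -6.01235030e-06]), 'position': array([6.24668710e-01, 1.14296870e-05, 2.49509326e-01]), 'ee_rot': array([ 7.07103343e-01,  7.07109873e-01, -5.10848590e-04, -4.78507221e-04]), 'ft_force': array([-0.86390064,  0.34008588, -0.7238035 ]), 'torque': array([-0.00874088, -0.01817501, -0.01275488]), 'grip_width': 0.9967898467107974} 0.019
scene [[418.2, 0.0, 280.3], [0.0, 418.2, 208.8], [0.0, 0.0, 1.0]] [[-0.693, 0.721, -0.018, 0.312], [0.513, 0.475, -0.715, -0.187], [-0.507, -0.505, -0.699, 1.63], [0.0, 0.0, 0.0, 1.0]]
side [[405.8, 0.0, 278.6], [0.0, 405.8, 212.4], [0.0, 0.0, 1.0]] [[-0.897, -0.442, -0.011, 0.378], [-0.317, 0.66, -0.681, 0.166], [0.308, -0.607, -0.732, 1.029], [0.0, 0.0, 0.0, 1.0]]
wrist [[349.1, 0.0, 281.1], [0.0, 349.1, 211.5], [0.0, 0.0, 1.0]] [[1.0, -0.001, -0.002, -0.626], [-0.0, -0.964, 0.267, -0.034], [-0.002, -0.267, -0.964, 0.38], [0.0, 0.0, 0.0, 1.0]]
pics
```

View pics/scene0.png

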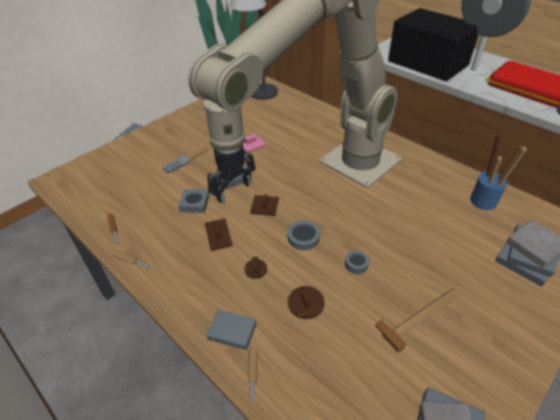

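View pics/side0.png

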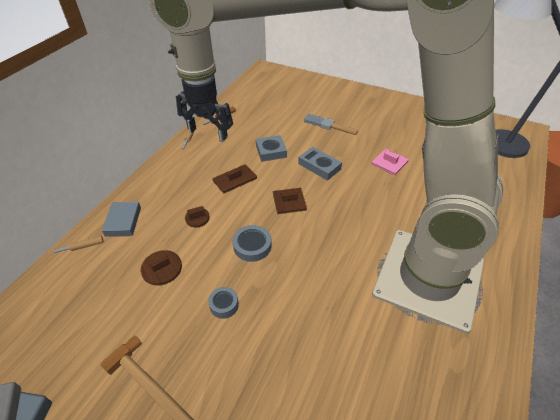

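View pics/wrist0.png

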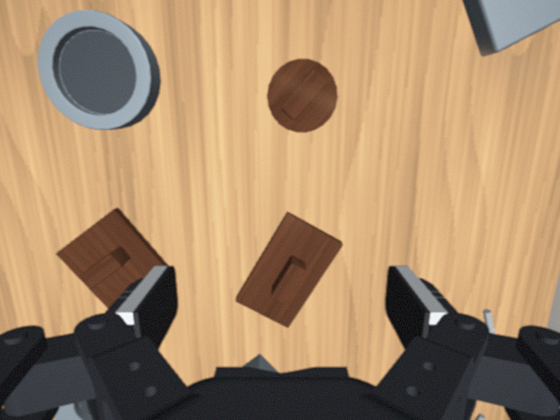

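```bash
cat > h.py <<'E'
import numpy as np,cv2
def cloud(f):
    z=np.load(f);p,d,K,V=z['p'],z['d'],z['K'],z['V']
    v,u=np.mgrid[:420,:560]
    P=np.stack([(u-K[0,2])*d/K[0,0],(v-K[1,2])*d/K[1,1],d],-1)
    W=(P-V[:3,3])@V[:3,:3]
    return p,d,W,K,V
E
python3 - <<'E'
from h import *
for n in ["side0","scene0","wrist0"]:
    p,d,W,K,V=cloud(f"pics/{n}.npz")
    ok=(d>0)&(W[...,2]>0.006)&(W[...,2]<0.06)&(W[...,0]>0.2)&(W[...,0]<1)&(abs(W[...,1])<.5)
    c,l,s,ce=cv2.connectedComponentsWithStats(ok.astype(np.uint8))
    print(n,"table z",np.median(W[...,2][(abs(W[...,2])<.02)&(d>0)]))
    for i in range(1,c):
        if s[i,4]<40: continue
        q=W[l==i]; top=q[:,2]
        (cx,cy),(w,h),a=cv2.minAreaRect(q[:,:2].astype(np.float32))
        print(ce[i].round(),s[i,4],"rect c",round(cx,3),round(cy,3),"wh",round(w,3),round(h,3),"a",round(a,1),"z50,98",np.percentile(top,[50,98]).round(3),p[l==i].mean(0).round())
E
```

```text
side0 table z 0.00010021189650534634
[329. 125.] 278 rect c 0.458 -0.487 wh 0.026 0.2 a 90.0 z50,98 [0.017 0.023] [135. 123. 108.]
[187. 138.] 84 rect c 0.875 -0.198 wh 0.021 0.099 a 20.5 z50,98 [0.016 0.024] [141. 120.  93.]
[271. 147.] 595 rect c 0.59 -0.281 wh 0.089 0.097 a 40.4 z50,98 [0.027 0.033] [ 91.  99. 105.]
[320. 162.] 797 rect c 0.412 -0.279 wh 0.078 0.126 a 73.8 z50,98 [0.027 0.033] [ 91. 100. 106.]
[384. 159.] 313 rect c 0.223 -0.398 wh 0.094 0.066 a 78.4 z50,98 [0.013 0.04 ] [211. 128. 163.]
[234. 178.] 651 rect c 0.629 -0.106 wh 0.124 0.076 a 59.6 z50,98 [0.012 0.039] [83. 53. 35.]
[289. 200.] 659 rect c 0.432 -0.092 wh 0.089 0.094 a 35.6 z50,98 [0.013 0.039] [84. 53. 35.]
[121. 218.] 1029 rect c 0.829 0.188 wh 0.082 0.114 a 27.6 z50,98 [0.027 0.031] [104. 114. 121.]
[196. 216.] 375 rect c 0.638 0.09 wh 0.067 0.055 a 43.1 z50,98 [0.014 0.04 ] [78. 50. 33.]
[252. 242.] 1110 rect c 0.45 0.106 wh 0.103 0.105 a 40.8 z50,98 [0.023 0.032] [86. 94. 99.]
[ 82. 244.] 308 rect c 0.871 0.313 wh 0.124 0.024 a 46.5 z50,98 [0.017 0.024] [151. 122.  89.]
[161. 267.] 1070 rect c 0.6
[... 1888 characters left out ...]
,98 [0.023 0.032] [111. 120. 127.]
[302.  95.] 4077 rect c 0.647 0.086 wh 0.069 0.069 a 74.2 z50,98 [0.013 0.039] [108.  71.  50.]
[110. 257.] 5352 rect c 0.435 -0.089 wh 0.09 0.084 a 36.2 z50,98 [0.013 0.039] [101.  64.  45.]
[289. 270.] 6410 rect c 0.634 -0.104 wh 0.123 0.072 a 60.2 z50,98 [0.012 0.039] [105.  67.  47.]
[489. 320.] 166 rect c 0.87 -0.167 wh 0.008 0.032 a 18.2 z50,98 [0.014 0.016] [166. 166. 164.]
[260. 364.] 186 rect c 0.603 -0.227 wh 0.017 0.036 a 75.0 z50,98 [0.013 0.025] [76. 83. 88.]
[ 74. 412.] 529 rect c 0.372 -0.279 wh 0.03 0.041 a 80.4 z50,98 [0.03  0.032] [112. 122. 129.]
[480. 417.] 49 rect c 0.88 -0.305 wh 0.012 0.008 a 31.3 z50,98 [0.012 0.015] [142. 137. 131.]
```

```bash
cat >> h.py <<'E'
def rects(f,zlo,zhi,cs,r):
    p,d,W,K,V=cloud(f); out={}
    for n,(x,y) in cs.items():
        m=(d>0)&(W[...,2]>zlo)&(W[...,2]<zhi)&(np.hypot(W[...,0]-x,W[...,1]-y)<r)
        q=W[m]
        if len(q)<15: continue
        (cx,cy),(w,h),a=cv2.minAreaRect(q[:,:2].astype(np.float32))
        if w<h: a-=90; w,h=h,w
        # a = direction of long side
        a=(a+90)%180-90
        e=np.cov(q[:,:2].T); ev,vec=np.linalg.eigh(e); pa=np.degrees(np.arctan2(vec[1,1],vec[0,1])); pa=(pa+90)%180-90
        out[n]=(cx,cy,w,h,a); print(f[5:],n,"c",round(cx,4),round(cy,4),"L,W",round(w,4),round(h,4),"long dir",round(a,1),"pca",round(pa,1),"n",len(q),"z",np.median(q[:,2]).round(4))
    return out
LIDS=dict(big=(.628,.272),small=(.642,.087),square=(.434,-.091),oblong=(.631,-.105))
STONES=dict(big=(.451,.105),small=(.424,.292),square=(.592,-.281),oblong=(.413,-.279))
E
python3 - <<'E'
from h import *
for n in ["side0","scene0","wrist0"]:
    rects(f"pics/{n}.npz",.024,.05,LIDS,.06)
    rects(f"pics/{n}.npz",.0085,.05,LIDS,.08)
    rects(f"pics/{n}.npz",.026,.05,STONES,.085)
for n in ["side0","scene0"]:
    im=cv2.imread(f"pics/{n}.png"); c=im[110:320,90:400]; cv2.imwrite(f"pics/{n}_crop.png",cv2.resize(c,None,fx=2.5,fy=2.5,interpolation=cv2.INTER_CUBIC))
E
```

```text
side0.npz big c 0.6278 0.2718 L,W 0.0459 0.0216 long dir 59.0 pca 61.3 n 164 z 0.037
side0.npz small c 0.643 0.0844 L,W 0.0463 0.0228 long dir 52.1 pca 47.9 n 130 z 0.0363
side0.npz square c 0.4321 -0.0911 L,W 0.0456 0.0229 long dir 36.6 pca 34.6 n 117 z 0.0363
side0.npz oblong c 0.6284 -0.1052 L,W 0.0464 0.0233 long dir 58.9 pca 56.9 n 108 z 0.036
side0.npz big c 0.6269 0.2721 L,W 0.104 0.1018 long dir -86.2 pca 53.1 n 1039 z 0.0125
side0.npz small c 0.6377 0.0903 L,W 0.0674 0.0551 long dir 43.1 pca 45.7 n 359 z 0.0146
side0.npz square c 0.4318 -0.0916 L,W 0.0936 0.0886 long dir -54.4 pca 28.5 n 636 z 0.0128
side0.npz oblong c 0.6293 -0.1061 L,W 0.1235 0.0763 long dir 59.3 pca 56.6 n 617 z 0.0126
side0.npz big c 0.4501 0.1053 L,W 0.1036 0.1021 long dir -33.8 pca -59.7 n 470 z 0.0297
side0.npz small c 0.4236 0.2949 L,W 0.0696 0.0683 long dir 82.2 pca -41.6 n 346 z 0.0295
side0.npz square c 0.5899 -0.2812 L,W 0.0936 0.0889 long dir -49.6 pca -66.3 n 318 z 0.03
side0.npz oblong c 0.4126 -0.2787 L,W 0.1253 0.0777 long dir -16.9 pca -17.5 n 430 z 0.0299
scene0.npz big c 0.6296 0.2719 L,W
[... 1048 characters left out ...]
647 0.0859 L,W 0.0457 0.018 long dir 48.1 pca 48.1 n 1031 z 0.0382
wrist0.npz square c 0.4366 -0.0897 L,W 0.0467 0.0181 long dir 35.4 pca 35.4 n 817 z 0.0382
wrist0.npz oblong c 0.6338 -0.1039 L,W 0.0462 0.0184 long dir 60.5 pca 59.7 n 827 z 0.038
wrist0.npz small c 0.6471 0.086 L,W 0.0691 0.069 long dir -15.8 pca -40.6 n 4077 z 0.0127
wrist0.npz square c 0.4347 -0.0885 L,W 0.0902 0.0845 long dir 36.2 pca 36.2 n 5259 z 0.0127
wrist0.npz oblong c 0.6336 -0.1044 L,W 0.1229 0.0723 long dir 60.3 pca 59.5 n 6349 z 0.0125
wrist0.npz big c 0.4549 0.1064 L,W 0.1036 0.103 long dir 12.3 pca -11.5 n 5248 z 0.0303
wrist0.npz oblong c 0.3695 -0.2785 L,W 0.0378 0.0282 long dir -5.1 pca -2.7 n 351 z 0.0304
```

View pics/side0_crop.png

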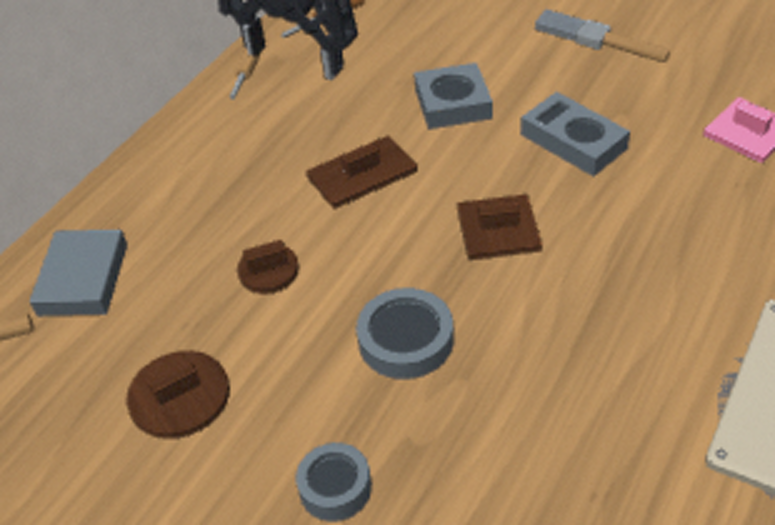

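```bash
python3 -m jog '[[[0.002,-0.035,-0.03],[0,0,-0.175],50],[[0.002,-0.035,-0.03],[0,0,-0.175],50],[[0.002,-0.035,-0.03],[0,0,-0.174],50],[[0,0,0],[0,0,0],50],[[0,0,0],[0,0,0],50]]' 40
cat >> h.py <<'E'
def look(name,save=True):
    from workcell import sensors,cams
    m=cams.camera_model("wrist") if name.startswith("w") else cams.camera_model("side" if name.startswith("side") else "scene")
    p,d=cams.camera("wrist" if name.startswith("w") else ("side" if name.startswith("side") else "scene"))
    cv2.imwrite(f"pics/{name}.png",p[:,:,::-1]);np.savez(f"pics/{name}.npz",p=p,d=d,K=m["intrinsics"],V=m["view"])
def st():
    from workcell import sensors
    from scipy.spatial.transform import Rotation as R
    o=sensors.get_obs();M=R.from_quat(o['ee_rot']).as_matrix()
    print("t",round(o['clock'],2),"pos",o['position'].round(4),"jaw yaw",np.degrees(np.arctan2(M[1,1],M[0,1])).round(2),"z",M[:,2].round(3),"grip",round(o['grip_width'],3),"F",o['ft_force'].round(1),"j",o['joint_pos'].round(2))
E
python3 -c "
from h import *
st();look('w1')
rects('pics/w1.npz',.024,.05,LIDS,.06)
rects('pics/w1.npz',.0085,.05,LIDS,.08)
rects('pics/w1.npz',.026,.05,STONES,.085)"
```

```text
clock: 0.78
position: [0.6302, -0.1062, 0.1566]
ee_rot: [0.869, 0.494, -0.001, -0.0]
ft_force: [0.3, -0.9, 1.2]
grip_width: 0.498
t 0.78 pos [ 0.6302 -0.1062  0.1566] jaw yaw -30.75 z [-0.001 -0.    -1.   ] grip 0.498 F [ 0.3 -0.9  1.2] j [ 0.05  0.42  0.06  1.54 -0.02  1.18 -0.42]
w1.npz square c 0.4367 -0.0902 L,W 0.0471 0.0184 long dir 35.9 pca 34.9 n 1588 z 0.038
w1.npz oblong c 0.6337 -0.1045 L,W 0.0463 0.018 long dir 60.5 pca 60.4 n 1568 z 0.0382
w1.npz small c 0.6318 0.058 L,W 0.0402 0.0068 long dir -30.1 pca -30.2 n 463 z 0.012
w1.npz square c 0.4362 -0.0903 L,W 0.0898 0.0886 long dir 35.7 pca -14.8 n 7604 z 0.0128
w1.npz oblong c 0.6337 -0.1046 L,W 0.1222 0.0722 long dir 60.3 pca 60.2 n 13553 z 0.0125
w1.npz square c 0.6198 -0.2561 L,W 0.0903 0.0309 long dir -40.8 pca -47.6 n 891 z 0.0303
```

View pics/w1.png

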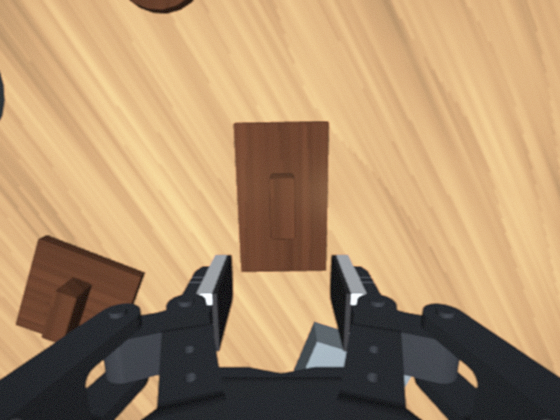

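```bash
python3 -m jog '[[[0.002,0.0015,-0.04],[0,0,0.012],50],[[0,0,-0.04],[0,0,0],50],[[0,0,-0.03],[0,0,0],50],[[0,0,-0.008],[0,0,0],50],[[0,0,0],[0,0,0],50]]' 40; python3 -c "
from h import *
st()"
```

```text
clock: 1.45
position: [0.6359, -0.0993, 0.0414]
ee_rot: [0.863, 0.505, 0.004, 0.001]
ft_force: [0.3, -0.0, 1.8]
grip_width: 0.502
t 1.45 pos [ 0.6359 -0.0993  0.0414] jaw yaw -29.39 z [ 0.008  0.002 -1.   ] grip 0.502 F [ 0.3 -0.   1.8] j [ 0.05  0.55  0.04  1.62 -0.03  0.97 -0.41]
```

```bash
python3 -m jog '[[[-0.004,-0.0055,-0.0025],[0,0.008,0],50],[[0,0,0],[0,0,0],50]]'; python3 -c "
from h import *
st()"
```

```text
clock: 1.7
position: [0.6332, -0.1052, 0.0416]
ee_rot: [0.863, 0.505, 0.002, 0.0]
ft_force: [1.0, -0.6, -0.1]
grip_width: 0.5
t 1.7 pos [ 0.6332 -0.1052  0.0416] jaw yaw -29.36 z [ 0.003  0.001 -1.   ] grip 0.5 F [ 1.  -0.6 -0.1] j [ 0.06  0.55  0.04  1.62 -0.03  0.97 -0.4 ]
```

```bash
python3 -m jog '[[[-0.001,0,-0.006],[0,0.003,0],50],[[0,0,0],[0,0,0],50]]'; python3 -c "
from h import *
st()"
```

```text
clock: 1.95
position: [0.6327, -0.1054, 0.0363]
ee_rot: [0.863, 0.505, 0.001, -0.0]
ft_force: [-0.5, 0.5, -0.3]
grip_width: 0.5
t 1.95 pos [ 0.6327 -0.1054  0.0363] jaw yaw -29.37 z [ 0.002  0.001 -1.   ] grip 0.5 F [-0.5  0.5 -0.3] j [ 0.06  0.56  0.04  1.62 -0.03  0.96 -0.4 ]
```

```bash
python3 -m jog '[[[0,0,0],[0,0,0],30],[[0,0,0],[0,0,0],0],[[0,0,0],[0,0,0],0],[[0,0,0],[0,0,0],0]]' 40; python3 -c "
from h import *
st()"
```

```text
clock: 2.45
position: [0.6329, -0.1053, 0.0364]
ee_rot: [0.863, 0.505, 0.001, 0.0]
ft_force: [0.1, 0.4, 0.0]
grip_width: 0.201
t 2.45 pos [ 0.6329 -0.1053  0.0364] jaw yaw -29.37 z [ 0.002  0.001 -1.   ] grip 0.201 F [0.1 0.4 0. ] j [ 0.06  0.56  0.04  1.62 -0.03  0.96 -0.4 ]
```

```bash
python3 -m jog '[[[0,0,0.03],[0,0,0],0],[[0,0,0.045],[0,0,0],0],[[-0.01,-0.008,0.01],[0,0,-0.08],0],[[-0.026,-0.02,0],[0,0,-0.16],0],[[-0.026,-0.02,0],[0,0,-0.16],0]]'
python3 -m jog '[[[-0.026,-0.02,0],[0,0,-0.16],0],[[-0.026,-0.02,0],[0,0,-0.16],0],[[-0.026,-0.02,0],[0,0,-0.16],0],[[-0.015,-0.01,0],[0,0,-0.1],0],[[0,0,0],[0,0,0],0]]'; python3 -c "
from h import *
st()"
```

```text
clock: 3.08
position: [0.5696, -0.1516, 0.1226]
ee_rot: [0.947, 0.32, 0.001, -0.001]
ft_force: [0.2, -0.1, -2.6]
grip_width: 0.204
clock: 3.7
position: [0.4711, -0.225, 0.1224]
ee_rot: [1.0, 0.024, 0.001, -0.001]
ft_force: [0.0, -0.2, -0.8]
grip_width: 0.2
t 3.7 pos [ 0.4711 -0.225   0.1224] jaw yaw -87.24 z [ 0.003  0.002 -1.   ] grip 0.2 F [ 0.  -0.2 -0.8] j [ 0.11  0.22  0.28  1.9  -0.07  1.03 -1.1 ]
```

```bash
python3 -c "
from h import *
look('w2');look('scene2');look('side2')
for n in ['w2','scene2','side2']: rects(f'pics/{n}.npz',.026,.036,{k:STONES[k] for k in ('oblong','square')},.08)"
```

```text
w2.npz oblong c 0.4455 -0.2959 L,W 0.0564 0.0564 long dir -16.2 pca 9.5 n 3743 z 0.0304
w2.npz square c 0.5939 -0.2808 L,W 0.0892 0.0883 long dir -49.9 pca -86.9 n 10525 z 0.0303
scene2.npz oblong c 0.4108 -0.2767 L,W 0.117 0.0828 long dir -13.9 pca 43.1 n 53 z 0.0306
scene2.npz square c 0.591 -0.2824 L,W 0.0947 0.0901 long dir 41.3 pca 34.2 n 346 z 0.031
side2.npz oblong c 0.3981 -0.2753 L,W 0.0972 0.0773 long dir -16.4 pca -30.5 n 302 z 0.0301
side2.npz square c 0.5901 -0.2807 L,W 0.0913 0.0876 long dir -50.4 pca -83.6 n 232 z 0.0301
```

View pics/w2.png

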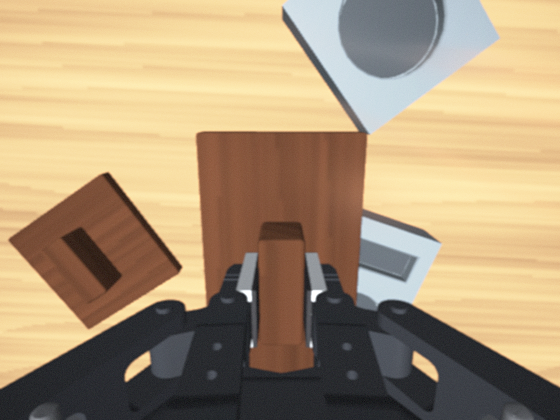

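View pics/scene2.png

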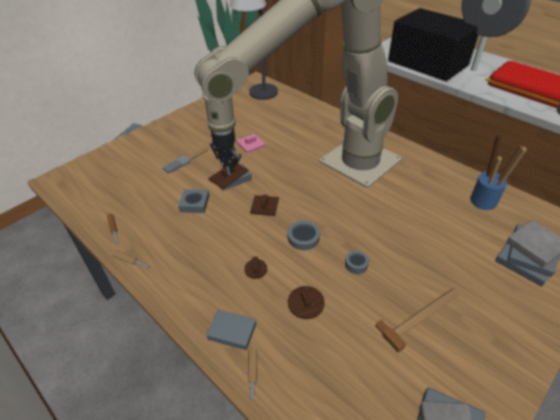

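```bash
python3 -c "
from h import *
for n,lo,hi in [('w2',.118,.135),('w2',.088,.105),('side2',.090,.105),('scene2',.09,.105)]:
    rects(f'pics/{n}.npz',lo,hi,dict(h=(.4711,-.225)),.075)"
```

```text
w2.npz h c 0.4727 -0.2242 L,W 0.0446 0.0425 long dir -39.8 pca 2.9 n 6403 z 0.1244
w2.npz h c 0.4744 -0.2243 L,W 0.1188 0.0723 long dir 2.7 pca 2.9 n 22406 z 0.0984
side2.npz h c 0.4703 -0.222 L,W 0.1227 0.0755 long dir 2.7 pca 6.8 n 548 z 0.0981
scene2.npz h c 0.472 -0.2252 L,W 0.1252 0.0787 long dir 4.2 pca -9.5 n 409 z 0.0989
```

```bash
python3 -m jog '[[[-0.025,-0.024,0],[0,0,-0.15],0],[[-0.023,-0.024,0],[0,0,-0.15],0],[[-0.004,-0.004,0],[0,0,-0.03],0],[[0,0,0],[0,0,0],0]]'; python3 -c "
from h import *
st()"
```

```text
clock: 4.35
position: [0.4237, -0.2734, 0.1223]
ee_rot: [0.991, -0.136, 0.002, -0.001]
ft_force: [0.4, 0.6, -1.6]
grip_width: 0.2
t 4.35 pos [ 0.4237 -0.2734  0.1223] jaw yaw -105.61 z [ 0.005  0.001 -1.   ] grip 0.2 F [ 0.4  0.6 -1.6] j [ 0.16  0.18  0.35  1.95 -0.08  1.02 -1.29]
```

```bash
python3 -m jog '[[[-0.011,-0.006,-0.015],[0,0.005,-0.022],0],[[0,0,-0.022],[0,0,0],0],[[0,0,0],[0,0,0],0]]'; python3 -c "
from h import *
st()"
```

```text
clock: 4.72
position: [0.4128, -0.2778, 0.0825]
ee_rot: [0.99, -0.144, -0.001, -0.001]
ft_force: [-0.4, 0.9, -1.4]
grip_width: 0.201
t 4.72 pos [ 0.4128 -0.2778  0.0825] jaw yaw -106.56 z [-0.002  0.002 -1.   ] grip 0.201 F [-0.4  0.9 -1.4] j [ 0.18  0.23  0.36  1.99 -0.1   0.94 -1.27]
```

```bash
python3 -m jog '[[[0,-0.001,-0.009],[0,0,-0.004],0],[[0,0,-0.004],[0,0,0],0],[[0,0,0],[0,0,0],0]]'; python3 -c "
from h import *
st();look('side3');look('w3')
rects('pics/side3.npz',.036,.058,dict(h=(.413,-.279)),.075)
im=cv2.imread('pics/side3.png')[120:200,270:380];cv2.imwrite('pics/side3c.png',cv2.resize(im,None,fx=6,fy=6,interpolation=2))"
```

```text
clock: 5.1
position: [0.4133, -0.2789, 0.0692]
ee_rot: [0.989, -0.146, -0.001, -0.001]
ft_force: [0.0, -0.1, -0.3]
grip_width: 0.2
t 5.1 pos [ 0.4133 -0.2789  0.0692] jaw yaw -106.73 z [-0.001  0.002 -1.   ] grip 0.2 F [ 0.  -0.1 -0.3] j [ 0.18  0.25  0.35  2.   -0.11  0.91 -1.27]
side3.npz h c 0.4107 -0.2777 L,W 0.1238 0.0771 long dir -16.1 pca -5.6 n 511 z 0.0449
```

View pics/side3c.png

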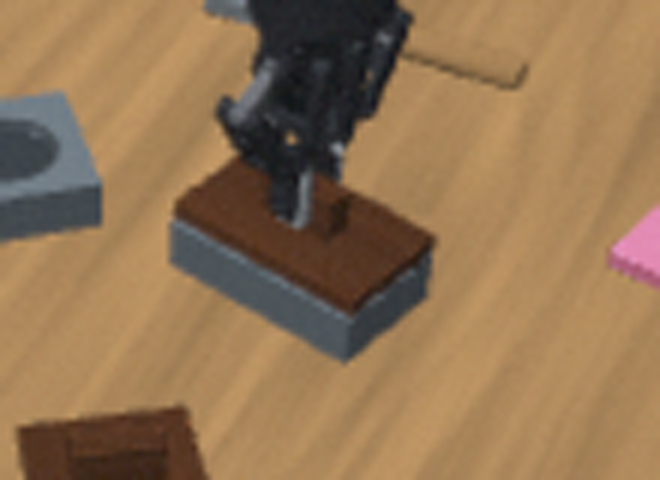

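View pics/w3.png

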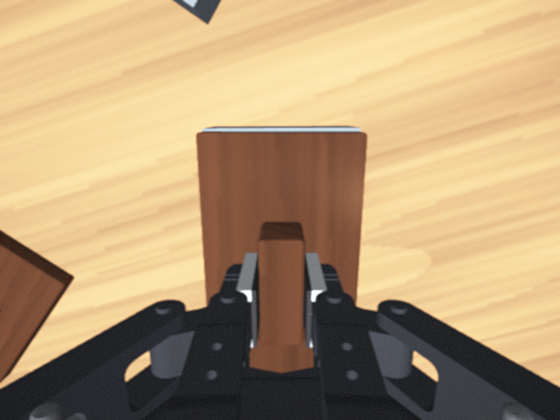

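```bash
python3 -m jog '[[[0.0018,-0.0005,-0.0025],[0,0,0],0],[[0,0,-0.0015],[0,0,0],0],[[0,0,0],[0,0,0],0]]'; python3 -c "
from h import *
st()"
```

```text
clock: 5.58
position: [0.416, -0.2797, 0.0665]
ee_rot: [0.989, -0.146, 0.0, -0.001]
ft_force: [-0.2, 0.3, -1.7]
grip_width: 0.2
t 5.58 pos [ 0.416  -0.2797  0.0665] jaw yaw -106.73 z [ 0.001  0.001 -1.   ] grip 0.2 F [-0.2  0.3 -1.7] j [ 0.19  0.26  0.35  2.   -0.12  0.9  -1.26]
```

```bash
python3 -m jog '[[[-0.001,0,-0.001],[0,0,0],0],[[0,0,0],[0,0,0],40],[[0,0,0],[0,0,0],40],[[0,0,0],[0,0,0],40]]'; python3 -c "
from h import *
st()"
```

```text
clock: 6.08
position: [0.4161, -0.2799, 0.0664]
ee_rot: [0.989, -0.145, 0.002, -0.001]
ft_force: [0.5, -0.3, -0.1]
grip_width: 0.401
t 6.08 pos [ 0.4161 -0.2799  0.0664] jaw yaw -106.72 z [ 0.003  0.001 -1.   ] grip 0.401 F [ 0.5 -0.3 -0.1] j [ 0.19  0.26  0.35  2.   -0.12  0.9  -1.26]
```

```bash
python3 -m jog '[[[0,0,0.03],[0,0,0],45],[[0,0,0.035],[0,0,0],50],[[0.003,0.025,0.005],[0,0,0.12],50],[[0.003,0.04,0],[0,0,0.17],50],[[0.004,0.04,0],[0,0,0.17],50]]'
python3 -m jog '[[[0.004,0.035,0],[0,0,0.17],50],[[0.004,0.035,0],[0,0,0.17],50],[[0,0.01,0],[0,0,0.1],50],[[0,0,0],[0,0,0],50]]'
 python3 -c "
from h import *
st();look('w4');look('side4');look('scene4')
for n in ['w4','side4','scene4']:
  rects(f'pics/{n}.npz',.024,.05,dict(square=LIDS['square']),.06)
  rects(f'pics/{n}.npz',.036,.058,dict(oblong_on=STONES['oblong']),.075)
  rects(f'pics/{n}.npz',.052,.09,dict(oblong_bar=STONES['oblong']),.05)
im=cv2.imread('pics/side4.png')[120:200,270:380];cv2.imwrite('pics/side4c.png',cv2.resize(im,None,fx=6,fy=6,interpolation=2))"
```

```text
clock: 6.7
position: [0.425, -0.1751, 0.1383]
ee_rot: [0.996, 0.087, 0.001, 0.0]
ft_force: [-0.6, 0.2, -0.5]
grip_width: 0.499
clock: 7.2
position: [0.4331, -0.0898, 0.1384]
ee_rot: [0.95, 0.312, 0.001, -0.0]
ft_force: [-1.0, -0.2, -0.7]
grip_width: 0.499
t 7.2 pos [ 0.4331 -0.0898  0.1384] jaw yaw -53.63 z [ 0.003  0.001 -1.   ] grip 0.499 F [-1.  -0.2 -0.7] j [-0.03  0.03  0.14  2.07 -0.01  1.05 -0.83]
w4.npz square c 0.4359 -0.0905 L,W 0.0464 0.0181 long dir 35.6 pca 35.2 n 1812 z 0.0382
w4.npz oblong_on c 0.4229 -0.2794 L,W 0.1112 0.0722 long dir -16.8 pca -13.2 n 3320 z 0.0424
w4.npz oblong_bar c 0.4225 -0.2711 L,W 0.003 0.0016 long dir -10.9 pca -12.1 n 21 z 0.0539
side4.npz square c 0.4323 -0.0914 L,W 0.0452 0.0219 long dir 37.6 pca 33.4 n 115 z 0.0366
side4.npz oblong_on c 0.4137 -0.2801 L,W 0.1244 0.0761 long dir -18.1 pca -12.0 n 514 z 0.0422
side4.npz oblong_bar c 0.4127 -0.2779 L,W 0.0452 0.0197 long dir -13.7 pca -12.2 n 105 z 0.0659
scene4.npz square c 0.4341 -0.0913 L,W 0.0517 0.0189 long dir 38.1 pca 35.1 n 69 z 0.038
scene4.npz oblong_on c 0.4174 -0.2798 L,W 0.1202 0.0791 long dir -15.7 pca -22.4 n 386 z 0.0436
scene4.npz oblong_bar c 0.4158 -0.28 L,W 0.0471 0.0202 long dir -17.2 pca -16.4 n 86 z 0.0652
```

View pics/side4c.png

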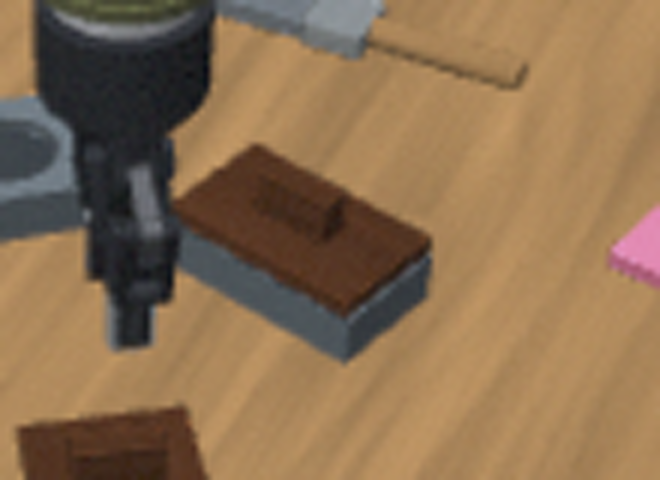

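```bash
python3 -m jog '[[[0.001,-0.001,-0.04],[0,0,-0.016],50],[[0,0,-0.035],[0,0,0],50],[[0,0,-0.012],[0,0,0],50],[[0,0,0],[0,0,0],50]]'; python3 -c "
from h import *
st()"
```

```text
clock: 7.85
position: [0.4349, -0.0953, 0.0505]
ee_rot: [0.955, 0.297, 0.003, 0.001]
ft_force: [0.5, -0.8, 0.2]
grip_width: 0.495
t 7.85 pos [ 0.4349 -0.0953  0.0505] jaw yaw -55.4 z [ 0.005 -0.    -1.   ] grip 0.495 F [ 0.5 -0.8  0.2] j [-0.02  0.17  0.15  2.14 -0.03  0.84 -0.83]
```

```bash
python3 -m jog '[[[-0.001,0.0045,-0.009],[0,0.005,0.014],50],[[0,0,-0.004],[0,0,0],50],[[0,0,0],[0,0,0],50]]'; python3 -c "
from h import *
st()"
```

```text
clock: 8.22
position: [0.4355, -0.0907, 0.0389]
ee_rot: [0.953, 0.304, 0.002, 0.001]
ft_force: [-0.1, 0.6, 0.3]
grip_width: 0.503
t 8.22 pos [ 0.4355 -0.0907  0.0389] jaw yaw -54.59 z [ 0.004 -0.    -1.   ] grip 0.503 F [-0.1  0.6  0.3] j [-0.03  0.19  0.14  2.14 -0.04  0.81 -0.82]
```

```bash
python3 -m jog '[[[-0.001,0,-0.002],[0,0.004,0],50],[[0,0,0],[0,0,0],30],[[0,0,0],[0,0,0],0],[[0,0,0],[0,0,0],0],[[0,0,0],[0,0,0],0]]' 40; python3 -c "
from h import *
st()"
```

```text
clock: 8.85
position: [0.435, -0.0908, 0.0375]
ee_rot: [0.953, 0.304, 0.0, 0.0]
ft_force: [0.7, 0.2, -0.2]
grip_width: 0.195
t 8.85 pos [ 0.435  -0.0908  0.0375] jaw yaw -54.6 z [ 0.001 -0.    -1.   ] grip 0.195 F [ 0.7  0.2 -0.2] j [-0.03  0.19  0.14  2.14 -0.04  0.81 -0.82]
```

```bash
python3 -m jog '[[[0,0,0.03],[0,0,0],0],[[0,0,0.045],[0,0,0],0],[[0.015,-0.018,0.01],[0,0,0.01],0],[[0.03,-0.036,0],[0,0,0.02],0],[[0.03,-0.036,0],[0,0,0.02],0]]'
python3 -m jog '[[[0.03,-0.036,0],[0,0,0.02],0],[[0.02,-0.026,0],[0,0,0.02],0],[[0.01,-0.014,0],[0,0,0],0],[[0,0,0],[0,0,0],0]]'; python3 -c "
from h import *
st()"
```

```text
clock: 9.48
position: [0.5098, -0.1802, 0.1252]
ee_rot: [0.944, 0.331, -0.0, -0.0]
ft_force: [0.4, 0.6, -1.3]
grip_width: 0.199
clock: 9.98
position: [0.5717, -0.2613, 0.1232]
ee_rot: [0.937, 0.349, -0.001, -0.0]
ft_force: [-0.6, 0.3, -1.5]
grip_width: 0.199
t 9.97 pos [ 0.5717 -0.2613  0.1232] jaw yaw -49.09 z [-0.003 -0.    -1.   ] grip 0.199 F [-0.6  0.3 -1.5] j [ 0.17  0.44  0.24  1.61 -0.11  1.11 -0.42]
```

```bash
python3 -m jog '[[[0.020,-0.020,-0.015],[0,0,-0.007],0],[[0,0,-0.022],[0,0,0],0],[[0,0,0],[0,0,0],0]]'; python3 -c "
from h import *
st()"
```

```text
clock: 10.35
position: [0.5912, -0.2789, 0.0849]
ee_rot: [0.938, 0.347, -0.002, -0.002]
ft_force: [0.4, 0.3, -0.9]
grip_width: 0.201
t 10.35 pos [ 0.5912 -0.2789  0.0849] jaw yaw -49.41 z [-0.005  0.002 -1.   ] grip 0.201 F [ 0.4  0.3 -0.9] j [ 0.19  0.53  0.24  1.56 -0.14  1.07 -0.4 ]
```

```bash
python3 -m jog '[[[0.001,-0.002,-0.01],[0,-0.004,0],0],[[0,0,-0.004],[0,0,0],0],[[0,0,0],[0,0,0],0]]'; python3 -c "
from h import *
st();look('side5');look('w5')
rects('pics/side5.npz',.036,.056,dict(h=(.591,-.2815)),.07)
im=cv2.imread('pics/side5.png')[110:190,220:330];cv2.imwrite('pics/side5c.png',cv2.resize(im,None,fx=6,fy=6,interpolation=2))"
```

```text
clock: 10.72
position: [0.5926, -0.2801, 0.0721]
ee_rot: [0.938, 0.347, 0.001, -0.0]
ft_force: [0.0, -0.3, -0.7]
grip_width: 0.202
t 10.72 pos [ 0.5926 -0.2801  0.0721] jaw yaw -49.36 z [ 0.002  0.002 -1.   ] grip 0.202 F [ 0.  -0.3 -0.7] j [ 0.2   0.55  0.23  1.57 -0.14  1.04 -0.39]
side5.npz h c 0.5897 -0.2802 L,W 0.0935 0.0886 long dir -50.9 pca 17.7 n 383 z 0.0464
```

View pics/side5c.png

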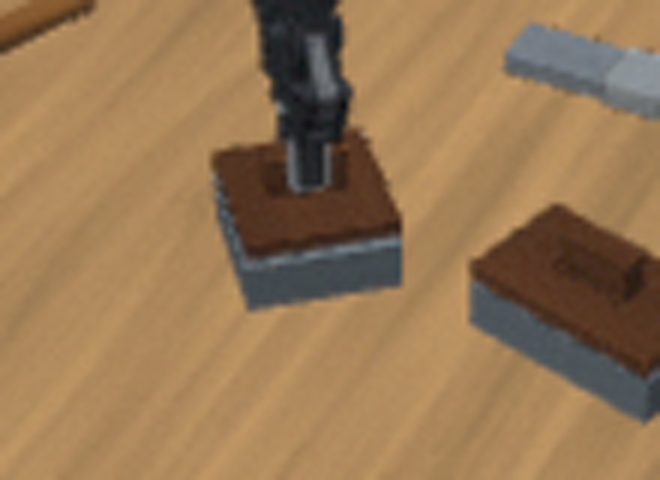

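View pics/w5.png

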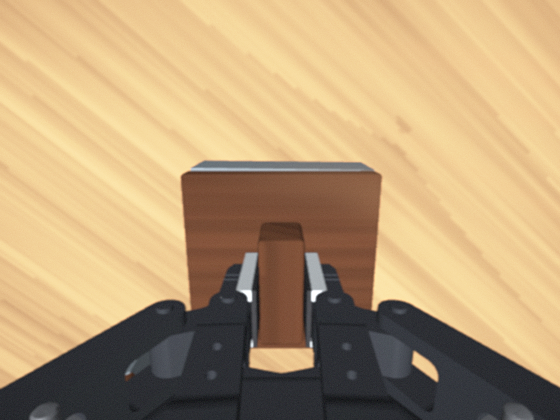

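```bash
python3 -m jog '[[[-0.0005,-0.001,-0.004],[0,0,0],0],[[0,0,-0.0015],[0,0,0],0],[[0,0,0],[0,0,0],0]]'; python3 -c "
from h import *
st()"
```

```text
clock: 11.2
position: [0.5924, -0.2816, 0.0678]
ee_rot: [0.938, 0.347, 0.002, -0.0]
ft_force: [-0.7, -1.1, 0.5]
grip_width: 0.2
t 11.2 pos [ 0.5924 -0.2816  0.0678] jaw yaw -49.37 z [ 0.003  0.001 -1.   ] grip 0.2 F [-0.7 -1.1  0.5] j [ 0.2   0.55  0.23  1.57 -0.14  1.03 -0.39]
```

```bash
python3 -m jog '[[[0,0,0],[0,0,0],40],[[0,0,0],[0,0,0],40],[[0,0,0],[0,0,0],40],[[0,0,0.03],[0,0,0],45],[[0,0,0.04],[0,0,0],50]]'
python3 -m jog '[[[0.004,0.03,0.005],[0,0,0.02],50],[[0.007,0.05,0],[0,0,0.02],50],[[0.007,0.05,0],[0,0,0.02],50],[[0.007,0.05,0],[0,0,0.02],50],[[0.007,0.05,0],[0,0,0.02],50]]'
python3 -m jog '[[[0.007,0.05,0],[0,0,0.02],50],[[0.005,0.03,0],[0,0,0.01],50],[[0.003,0.01,0],[0,0,0],50],[[0,0,0],[0,0,0],50]]'
python3 -c "
from h import *
st();look('w6');look('side6');look('scene6')
for n in ['w6','side6','scene6']:
  rects(f'pics/{n}.npz',.024,.05,dict(small=LIDS['small']),.06)
  rects(f'pics/{n}.npz',.036,.056,dict(sq_on=STONES['square']),.075)
im=cv2.imread('pics/side6.png')[110:190,220:330];cv2.imwrite('pics/side6c.png',cv2.resize(im,None,fx=6,fy=6,interpolation=2))"
```

```text
clock: 11.82
position: [0.5908, -0.2808, 0.1359]
ee_rot: [0.938, 0.347, -0.001, -0.002]
ft_force: [0.3, 0.0, 0.8]
grip_width: 0.499
clock: 12.45
position: [0.6238, -0.0512, 0.1461]
ee_rot: [0.921, 0.391, 0.002, 0.002]
ft_force: [0.1, -0.3, -0.6]
grip_width: 0.499
clock: 12.95
position: [0.6392, 0.0461, 0.1463]
ee_rot: [0.913, 0.408, 0.003, 0.001]
ft_force: [-0.9, -0.4, 0.1]
grip_width: 0.508
t 12.95 pos [0.6392 0.0461 0.1463] jaw yaw -41.89 z [ 0.006  0.    -1.   ] grip 0.508 F [-0.9 -0.4  0.1] j [-0.23  0.43  0.11  1.55 -0.05  1.15 -0.84]
w6.npz small c 0.6473 0.0861 L,W 0.0453 0.0181 long dir 48.2 pca 48.1 n 1895 z 0.0382
side6.npz small c 0.6433 0.0844 L,W 0.0459 0.0238 long dir 44.9 pca 47.6 n 128 z 0.0363
side6.npz sq_on c 0.589 -0.2815 L,W 0.0959 0.0885 long dir -50.0 pca 20.7 n 378 z 0.0422
scene6.npz small c 0.6454 0.0853 L,W 0.0471 0.0179 long dir 46.9 pca 50.5 n 96 z 0.0387
scene6.npz sq_on c 0.591 -0.2826 L,W 0.093 0.089 long dir 41.1 pca -46.0 n 411 z 0.0431
```

View pics/side6c.png

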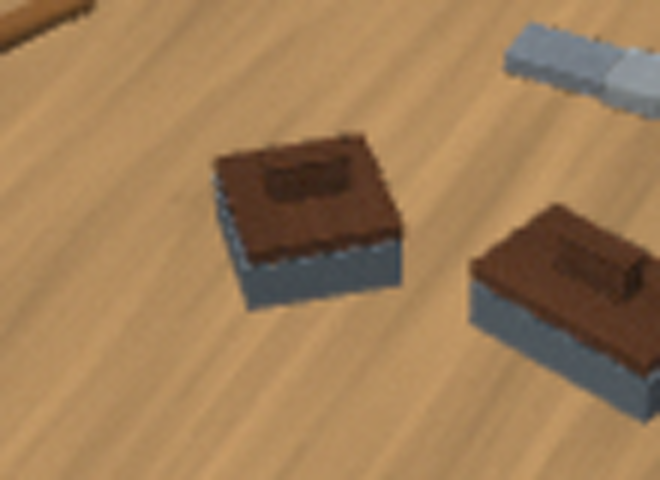

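```bash
python3 -m jog '[[[0.0055,0.037,0],[0,0.006,0],50],[[0,0,-0.035],[0,0,0],50],[[0,0,-0.035],[0,0,0],50],[[0,0,-0.015],[0,0,0],50],[[0,0,0],[0,0,0],50]]'; python3 -c "
from h import *
st()"
```

```text
clock: 13.72
position: [0.646, 0.0733, 0.0611]
ee_rot: [0.916, 0.401, 0.001, 0.002]
ft_force: [1.1, 0.0, 0.2]
grip_width: 0.499
t 13.72 pos [0.646  0.0733 0.0611] jaw yaw -42.68 z [ 0.003 -0.003 -1.   ] grip 0.499 F [1.1 0.  0.2] j [-0.26  0.54  0.1   1.59 -0.05  1.01 -0.89]
```

```bash
python3 -m jog '[[[-0.001,0.0125,0],[0,0,0.013],50],[[0,0,-0.018],[0,0,0],50],[[0,0,0],[0,0,0],50]]'; python3 -c "
from h import *
st()"
```

```text
clock: 14.1
position: [0.6465, 0.0866, 0.0448]
ee_rot: [0.913, 0.407, 0.003, 0.002]
ft_force: [-0.3, -0.4, -0.1]
grip_width: 0.502
t 14.1 pos [0.6465 0.0866 0.0448] jaw yaw -41.92 z [ 0.007 -0.002 -1.   ] grip 0.502 F [-0.3 -0.4 -0.1] j [-0.27  0.56  0.09  1.59 -0.05  0.98 -0.9 ]
```

```bash
python3 -m jog '[[[-0.001,-0.001,-0.007],[0,0.007,0],50],[[-0.001,0,0],[0,0,0],50],[[0,0,0],[0,0,0],30],[[0,0,0],[0,0,0],0],[[0,0,0],[0,0,0],0]]' 40;python3 -m jog '[[[0,0,0],[0,0,0],0]]'; python3 -c "
from h import *
st()"
```

```text
clock: 14.72
position: [0.6451, 0.0852, 0.0383]
ee_rot: [0.913, 0.407, -0.0, 0.001]
ft_force: [0.5, -0.3, -0.9]
grip_width: 0.198
clock: 14.85
position: [0.645, 0.0851, 0.0383]
ee_rot: [0.913, 0.407, -0.0, 0.001]
ft_force: [-0.0, 0.5, -0.2]
grip_width: 0.201
t 14.85 pos [0.645  0.0851 0.0383] jaw yaw -41.95 z [ 0.001 -0.002 -1.   ] grip 0.201 F [-0.   0.5 -0.2] j [-0.27  0.57  0.09  1.6  -0.05  0.98 -0.9 ]
```

```bash
python3 -m jog '[[[0,0,0.03],[0,0,0],0],[[0,0,0.045],[0,0,0],0],[[-0.018,0.017,0.01],[0,0,0],0],[[-0.035,0.033,0],[0,0,0],0],[[-0.035,0.033,0],[0,0,0],0]]'
python3 -m jog '[[[-0.035,0.033,0],[0,0,0],0],[[-0.035,0.033,0],[0,0,0],0],[[-0.03,0.03,0],[0,0,0],0],[[-0.012,0.012,0],[0,0,0],0],[[0,0,0],[0,0,0],0]]'; python3 -c "
from h import *
st()"
```

```text
clock: 15.48
position: [0.5561, 0.1662, 0.1253]
ee_rot: [0.915, 0.404, -0.0, 0.002]
ft_force: [-0.6, 1.3, -2.0]
grip_width: 0.202
clock: 16.1
position: [0.4374, 0.2803, 0.1262]
ee_rot: [0.913, 0.407, 0.001, 0.001]
ft_force: [0.2, -0.1, -0.8]
grip_width: 0.2
t 16.1 pos [0.4374 0.2803 0.1262] jaw yaw -41.96 z [ 0.002 -0.002 -1.   ] grip 0.2 F [ 0.2 -0.1 -0.8] j [-0.62  0.21 -0.04  1.89  0.01  1.04 -1.4 ]
```

```bash
python3 -m jog '[[[-0.0125,0.0145,-0.015],[0,0,0],0],[[0,0,-0.025],[0,0,0],0],[[0,0,0],[0,0,0],0]]'; python3 -c "
from h import *
st()"
```

```text
clock: 16.48
position: [0.4274, 0.2927, 0.0859]
ee_rot: [0.914, 0.405, 0.001, 0.002]
ft_force: [1.2, -0.2, -0.5]
grip_width: 0.2
t 16.48 pos [0.4274 0.2927 0.0859] jaw yaw -42.18 z [ 0.004 -0.002 -1.   ] grip 0.2 F [ 1.2 -0.2 -0.5] j [-0.64  0.26 -0.05  1.92  0.02  0.96 -1.44]
```

```bash
python3 -m jog '[[[-0.0025,0.002,-0.01],[0,0.004,0],0],[[0,0,-0.003],[0,0,0],0],[[0,0,0],[0,0,0],0]]'; python3 -c "
from h import *
st();look('side7');look('w7');look('scene7')
for n in ['w7','side7','scene7']: rects(f'pics/{n}.npz',.036,.056,dict(h=(.424,.294)),.06)
im=np.vstack([cv2.resize(cv2.imread('pics/side7.png')[260:340,170:280],None,fx=5,fy=5,interpolation=2)[:300],cv2.resize(cv2.imread('pics/scene7.png')[230:290,300:410],None,fx=5,fy=5,interpolation=2)]);cv2.imwrite('pics/side7c.png',im)"
```

```text
clock: 16.85
position: [0.4267, 0.2942, 0.0738]
ee_rot: [0.915, 0.404, 0.001, 0.001]
ft_force: [0.3, -0.7, -2.3]
grip_width: 0.202
t 16.85 pos [0.4267 0.2942 0.0738] jaw yaw -42.31 z [ 0.002 -0.001 -1.   ] grip 0.202 F [ 0.3 -0.7 -2.3] j [-0.64  0.28 -0.06  1.93  0.02  0.93 -1.45]
w7.npz h c 0.436 0.3028 L,W 0.0693 0.0497 long dir -42.5 pca -42.2 n 7614 z 0.0484
side7.npz h c 0.4226 0.2969 L,W 0.068 0.0631 long dir 32.5 pca 39.2 n 384 z 0.0473
scene7.npz h c 0.4319 0.296 L,W 0.0679 0.0574 long dir -63.6 pca -60.4 n 237 z 0.0482
```

View pics/side7c.png

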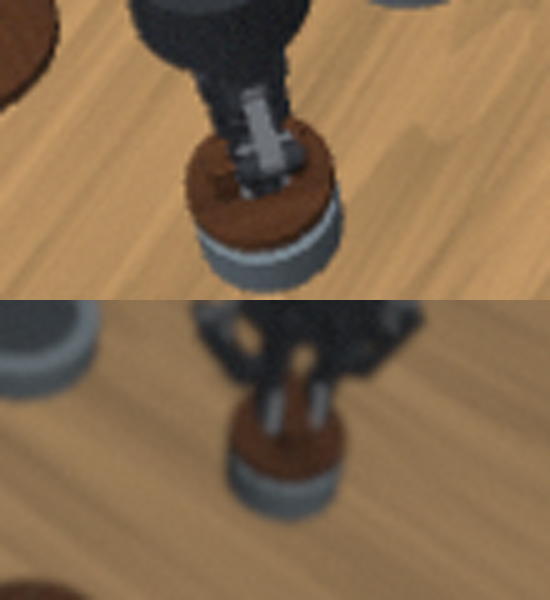

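View pics/w7.png

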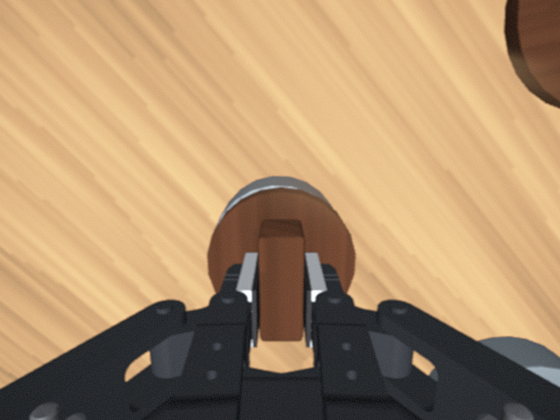

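```bash
python3 -m jog '[[[-0.003,0.000,-0.002],[0,0.002,0],0],[[0,0,-0.001],[0,0,0],0],[[0,0,0],[0,0,0],0]]'; python3 -c "
from h import *
st();look('w8');
rects('pics/w8.npz',.022,.0325,dict(h=(.428,.295)),.06)
im=cv2.resize(cv2.imread('pics/w8.png')[150:300,170:400],None,fx=3,fy=3,interpolation=2);cv2.imwrite('pics/w8c.png',im)"
```

```text
clock: 17.38
position: [0.4235, 0.2946, 0.0712]
ee_rot: [0.915, 0.404, -0.0, 0.0]
ft_force: [-0.1, 0.5, -0.7]
grip_width: 0.203
t 17.38 pos [0.4235 0.2946 0.0712] jaw yaw -42.28 z [ 0.    -0.001 -1.   ] grip 0.203 F [-0.1  0.5 -0.7] j [-0.65  0.28 -0.06  1.94  0.02  0.93 -1.45]
w8.npz h c 0.4473 0.3105 L,W 0.0634 0.0209 long dir -53.2 pca -53.9 n 886 z 0.0296
```

View pics/w8c.png

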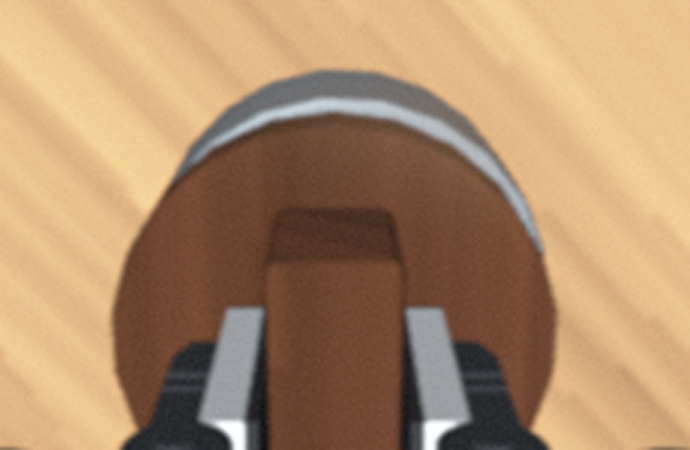

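```bash
cat >> h.py <<'E'
from scipy.optimize import least_squares
def circ(f,zlo,zhi,c,R,dirs):
    p,d,W,K,V=cloud(f)
    m=(d>0)&(W[...,2]>zlo)&(W[...,2]<zhi)&(np.hypot(W[...,0]-c[0],W[...,1]-c[1])<R+.012)
    q=W[m][:,:2]; v=q-c; az=np.degrees(np.arctan2(v[:,1],v[:,0])); r=np.hypot(*v.T)
    B=[]
    for a in np.arange(dirs[0],dirs[1],4):
        k=abs((az-a+180)%360-180)<2
        if k.sum()>2: i=np.where(k)[0]; B.append(q[i[np.argmax(r[i])]])
    B=np.array(B)
    s=least_squares(lambda t:np.hypot(B[:,0]-t[0],B[:,1]-t[1])-R,c,loss='soft_l1',f_scale=.001)
    print(f,"circle",s.x.round(4),"n",len(B),"rms",np.sqrt(np.mean(s.fun**2)).round(4)); return s.x
E
python3 -c "
from h import *
circ('pics/w8.npz',.0435,.0485,(.4235,.2946),.035,(-15,120))
circ('pics/w8.npz',.0275,.0325,(.4235,.2946),.035,(5,90))
circ('pics/w7.npz',.0455,.051,(.4267,.2946),.035,(-15,120))
circ('pics/w7.npz',.0275,.0325,(.4267,.2946),.035,(5,120))
circ('pics/side7.npz',.0455,.051,(.4267,.2946),.035,(-180,180))
circ('pics/side0.npz',.0275,.0325,(.4245,.2946),.035,(-180,180))
circ('pics/scene0.npz',.0285,.0335,(.4245,.2946),.035,(-180,180))
circ('pics/scene7.npz',.0455,.051,(.4267,.2946),.035,(-0,180))
"
```

```text
pics/w8.npz circle [0.4256 0.2952] n 34 rms 0.0002
pics/w8.npz circle [0.4276 0.2954] n 22 rms 0.0002
pics/w7.npz circle [0.4289 0.2949] n 34 rms 0.0002
pics/w7.npz circle [0.4277 0.2953] n 25 rms 0.0001
pics/side7.npz circle [0.4266 0.2924] n 51 rms 0.0019
pics/side0.npz circle [0.4239 0.2941] n 68 rms 0.0019
pics/scene0.npz circle [0.4249 0.2938] n 14 rms 0.0021
pics/scene7.npz circle [0.426  0.2909] n 19 rms 0.0022
```

```bash
python3 -m jog '[[[0.0015,0.000,-0.002],[0,0,0],0],[[0,0,-0.001],[0,0,0],0],[[0,0,0],[0,0,0],0]]'; python3 -c "
from h import *
st()"
```

```text
clock: 17.8
position: [0.4252, 0.2946, 0.068]
ee_rot: [0.915, 0.404, 0.0, 0.0]
ft_force: [-0.5, -0.1, -0.8]
grip_width: 0.2
t 17.8 pos [0.4252 0.2946 0.068 ] jaw yaw -42.28 z [ 0. -0. -1.] grip 0.2 F [-0.5 -0.1 -0.8] j [-0.64  0.28 -0.06  1.94  0.02  0.92 -1.45]
```

```bash
python3 -m jog '[[[0,0,0],[0,0,0],40],[[0,0,0],[0,0,0],40],[[0,0,0],[0,0,0],40],[[0,0,0.03],[0,0,0],45],[[0,0,0.04],[0,0,0],50]]'
python3 -m jog '[[[0.02,-0.002,0.005],[0,0,0.04],50],[[0.045,-0.005,0],[0,0,0.05],50],[[0.045,-0.005,0],[0,0,0.05],50],[[0.045,-0.005,0],[0,0,0.05],50],[[0.03,-0.004,0],[0,0,0.04],50]]'
python3 -m jog '[[[0.015,-0.002,0],[0,0,0],50],[[0,0,0],[0,0,0],50]]'
python3 -c "
from h import *
st();look('w9');look('side9');look('scene9')
for n in ['w9','side9','scene9']:
  rects(f'pics/{n}.npz',.024,.05,dict(big=LIDS['big']),.06)
circ('pics/w9.npz',.009,.015,LIDS['big'],.052,(-180,180))
circ('pics/side9.npz',.0395,.045,(.4255,.2946),.035,(-180,180))
rects('pics/side9.npz',.0375,.05,dict(sm_on=STONES['small']),.06)
im=np.vstack([cv2.resize(cv2.imread('pics/side9.png')[270:330,170:280],None,fx=5,fy=5,interpolation=2)[:300],cv2.resize(cv2.imread('pics/scene9.png')[230:290,300:410],None,fx=5,fy=5,interpolation=2)]);cv2.imwrite('pics/side9c.png',im)"
```

```text
clock: 18.42
position: [0.4237, 0.2935, 0.1371]
ee_rot: [0.915, 0.405, -0.003, 0.001]
ft_force: [0.5, 0.1, 0.6]
grip_width: 0.496
clock: 19.05
position: [0.6135, 0.2745, 0.147]
ee_rot: [0.859, 0.512, 0.001, -0.0]
ft_force: [-0.5, 0.2, -0.5]
grip_width: 0.504
clock: 19.3
position: [0.6308, 0.2709, 0.1459]
ee_rot: [0.859, 0.511, 0.001, 0.0]
ft_force: [-0.6, -0.5, -0.4]
grip_width: 0.503
t 19.3 pos [0.6308 0.2709 0.1459] jaw yaw -28.52 z [ 0.002  0.    -1.   ] grip 0.503 F [-0.6 -0.5 -0.4] j [-0.47  0.53 -0.    1.41  0.    1.2  -0.97]
w9.npz big c 0.6318 0.2735 L,W 0.0462 0.0178 long dir 61.2 pca 61.2 n 1717 z 0.0382
side9.npz big c 0.6277 0.2717 L,W 0.0459 0.0234 long dir 61.4 pca 60.9 n 163 z 0.0367
scene9.npz big c 0.6297 0.2722 L,W 0.046 0.0193 long dir 62.2 pca 61.0 n 122 z 0.0378
pics/w9.npz circle [0.6318 0.2735] n 90 rms 0.0005
pics/side9.npz circle [0.4247 0.2931] n 59 rms 0.002
side9.npz sm_on c 0.4237 0.2941 L,W 0.0688 0.0686 long dir 84.2 pca 29.4 n 411 z 0.0418
```

View pics/side9c.png

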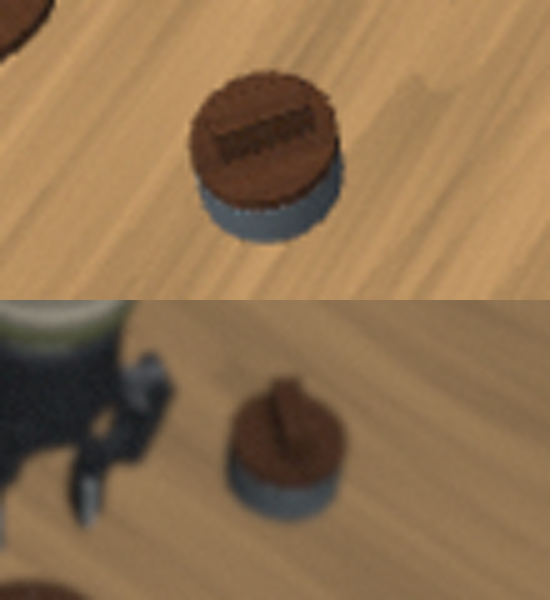

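```bash
python3 -m jog '[[[-0.001,0.001,-0.03],[0,0,-0.004],50],[[0,0,-0.035],[0,0,0],50],[[0,0,-0.025],[0,0,0],50],[[0,0,0],[0,0,0],50]]'; python3 -c "
from h import *
st()"
```

```text
clock: 19.95
position: [0.6251, 0.2758, 0.0565]
ee_rot: [0.859, 0.512, 0.002, -0.001]
ft_force: [-0.4, -0.5, 0.0]
grip_width: 0.503
t 19.95 pos [0.6251 0.2758 0.0565] jaw yaw -28.43 z [ 0.003  0.003 -1.   ] grip 0.503 F [-0.4 -0.5  0. ] j [-0.48  0.61 -0.01  1.49  0.    1.04 -0.98]
```

```bash
python3 -m jog '[[[0.0045,-0.0035,-0.014],[0,0.003,-0.006],50],[[0,0,-0.004],[0,0,0],50],[[0,0,0],[0,0,0],50]]'; python3 -c "
from h import *
st()"
```

```text
clock: 20.32
position: [0.6308, 0.2731, 0.0405]
ee_rot: [0.861, 0.509, 0.002, -0.001]
ft_force: [0.2, 0.1, -0.8]
grip_width: 0.499
t 20.32 pos [0.6308 0.2731 0.0405] jaw yaw -28.77 z [ 0.003  0.005 -1.   ] grip 0.499 F [ 0.2  0.1 -0.8] j [-0.47  0.63 -0.01  1.48  0.    1.02 -0.98]
```

```bash
python3 -m jog '[[[-0.001,-0.0005,-0.0035],[-0.004,0.003,0],50],[[0,0,0],[0,0,0],50],[[0,0,0],[0,0,0],30],[[0,0,0],[0,0,0],0],[[0,0,0],[0,0,0],0]]' 40;python3 -m jog '[[[0,0,0],[0,0,0],0]]'; python3 -c "
from h import *
st()"
```

```text
clock: 20.95
position: [0.6304, 0.273, 0.0382]
ee_rot: [0.861, 0.509, 0.001, -0.0]
ft_force: [0.1, -0.3, -1.7]
grip_width: 0.203
clock: 21.08
position: [0.6303, 0.2729, 0.0381]
ee_rot: [0.861, 0.509, 0.001, -0.0]
ft_force: [0.4, -0.5, 0.6]
grip_width: 0.2
t 21.07 pos [0.6303 0.2729 0.0381] jaw yaw -28.77 z [ 0.001  0.002 -1.   ] grip 0.2 F [ 0.4 -0.5  0.6] j [-0.47  0.64 -0.    1.48  0.    1.02 -0.98]
```

```bash
python3 -m jog '[[[0,0,0.03],[0,0,0],0],[[0,0,0.045],[0,0,0],0],[[-0.015,-0.014,0.01],[0,0,0],0],[[-0.033,-0.031,0],[0,0,0],0],[[-0.033,-0.031,0],[0,0,0],0]]'
python3 -m jog '[[[-0.033,-0.031,0],[0,0,0],0],[[-0.033,-0.031,0],[0,0,0],0],[[-0.015,-0.014,0],[0,0,0],0],[[0,0,0],[0,0,0],0]]'; python3 -c "
from h import *
st()"
```

```text
clock: 21.7
position: [0.5473, 0.1971, 0.1239]
ee_rot: [0.86, 0.51, 0.0, -0.001]
ft_force: [0.0, -0.0, -1.4]
grip_width: 0.203
clock: 22.2
position: [0.4616, 0.1163, 0.124]
ee_rot: [0.861, 0.509, 0.0, -0.001]
ft_force: [-0.2, 0.3, -0.4]
grip_width: 0.197
t 22.2 pos [0.4616 0.1163 0.124 ] jaw yaw -28.77 z [ 0.     0.001 -1.   ] grip 0.197 F [-0.2  0.3 -0.4] j [-0.36  0.12  0.02  2.   -0.    1.02 -0.84]
```

```bash
python3 -m jog '[[[-0.0095,-0.0105,-0.015],[0,0,0],0],[[0,0,-0.022],[0,0,0],0],[[0,0,0],[0,0,0],0]]'; python3 -c "
from h import *
st()"
```

```text
clock: 22.58
position: [0.4539, 0.1076, 0.087]
ee_rot: [0.86, 0.51, 0.002, -0.0]
ft_force: [-0.8, 0.3, -1.3]
grip_width: 0.2
t 22.57 pos [0.4539 0.1076 0.087 ] jaw yaw -28.69 z [ 0.003  0.003 -1.   ] grip 0.2 F [-0.8  0.3 -1.3] j [-0.35  0.15  0.02  2.05 -0.01  0.93 -0.83]
```

```bash
python3 -m jog '[[[-0.002,-0.0015,-0.011],[-0.002,0.003,0],0],[[0,0,-0.003],[0,0,0],0],[[0,0,0],[0,0,0],0]]'; python3 -c "
from h import *
st();look('side10');look('w10')
circ('pics/w10.npz',.0445,.0505,(.454,.107),.052,(0,120))
circ('pics/w10.npz',.0275,.0325,(.454,.107),.052,(20,100))
rects('pics/side10.npz',.037,.055,dict(h=(.451,.105)),.07)
im=cv2.resize(cv2.imread('pics/side10.png')[200:280,200:310],None,fx=5,fy=5,interpolation=2);cv2.imwrite('pics/side10c.png',im)"
```

```text
clock: 22.95
position: [0.4533, 0.1071, 0.0735]
ee_rot: [0.86, 0.51, 0.001, -0.0]
ft_force: [0.9, 0.1, -1.5]
grip_width: 0.199
t 22.95 pos [0.4533 0.1071 0.0735] jaw yaw -28.64 z [ 0.001  0.001 -1.   ] grip 0.199 F [ 0.9  0.1 -1.5] j [-0.35  0.17  0.02  2.06 -0.01  0.9  -0.83]
pics/w10.npz circle [0.455  0.1072] n 30 rms 0.0002Traceback (most recent call last):
  File "<string>", line 5, in <module>
    circ('pics/w10.npz',.0275,.0325,(.454,.107),.052,(20,100))
    ~~~~^^^^^^^^^^^^^^^^^^^^^^^^^^^^^^^^^^^^^^^^^^^^^^^^^^^^^^
  File "h.py", line 43, in circ
    s=least_squares(lambda t:np.hypot(B[:,0]-t[0],B[:,1]-t[1])-R,c,loss='soft_l1',f_scale=.001)
    return func(*args, **kwargs)
    vector_fun = VectorFunction(
        fun_wrapped,
    ...<6 lines>...
        workers=workers
    )
    self._update_fun()
    ~~~~~~~~~~~~~~~~^^
    self.f = self.fun_wrapped(xp_copy(self.x))
             ~~~~~~~~~~~~~~~~^^^^^^^^^^^^^^^^^
    return np.atleast_1d(self.fun(x))
                         ~~~~~~~~^^^
    return self.f(x, *self.args, **self.kwargs)
           ~~~~~~^^^^^^^^^^^^^^^^^^^^^^^^^^^^^^
  File "h.py", line 43, in <lambda>
    s=least_squares(lambda t:np.hypot(B[:,0]-t[0],B[:,1]-t[1])-R,c,loss='soft_l1',f_scale=.001)
                                      ~^^^^^
IndexError: too many indices for array: array is 1-dimensional, but 2 were indexed
```

View pics/w10.png

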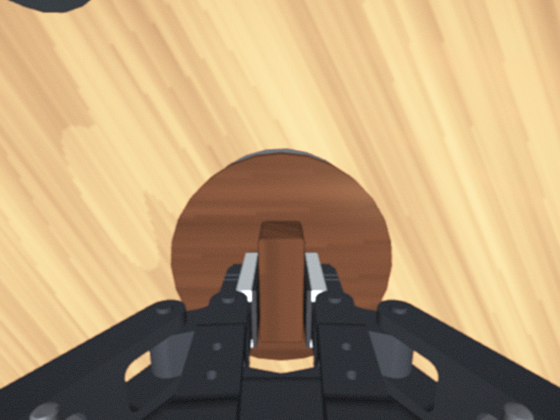

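```bash
python3 -c "
from h import *
rects('pics/side10.npz',.037,.055,dict(h=(.451,.105)),.07)
im=cv2.resize(cv2.imread('pics/side10.png')[200:280,200:310],None,fx=5,fy=5,interpolation=2);cv2.imwrite('pics/side10c.png',im)"
```

```text
side10.npz h c 0.4502 0.1106 L,W 0.1032 0.0965 long dir 3.2 pca 19.0 n 724 z 0.047
```

View pics/side10c.png

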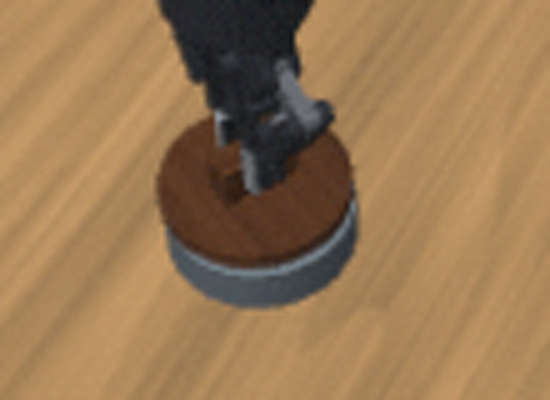

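Aligned to about 1 mm (the side rectangle is clipped by the gripper). Small correction and set down.

```bash
python3 -m jog '[[[-0.0008,-0.001,-0.004],[0,0,0],0],[[0,0,-0.0015],[0,0,0],0],[[0,0,0],[0,0,0],0]]'; python3 -c "
from h import *
st()"
```

```text
clock: 23.42
position: [0.4527, 0.1061, 0.0682]
ee_rot: [0.86, 0.51, 0.001, -0.0]
ft_force: [-0.8, 0.3, -1.7]
grip_width: 0.197
t 23.43 pos [0.4527 0.1061 0.0682] jaw yaw -28.65 z [ 0.002  0.002 -1.   ] grip 0.197 F [-0.8  0.3 -1.7] j [-0.35  0.18  0.02  2.07 -0.01  0.89 -0.82]
```

```bash
python3 -m jog '[[[0,0,0],[0,0,0],40],[[0,0,0],[0,0,0],40],[[0,0,0],[0,0,0],40],[[0,0,0.03],[0,0,0],45],[[0,0,0.04],[0,0,0],50]]'
python3 -m jog '[[[0.03,0.02,0.05],[0,0,0],50],[[0.05,0,0.05],[0,0,0],50],[[0.05,0,0.03],[0,0,0],50],[[0.03,0,0],[0,0,0],50],[[0,0,0],[0,0,0],50]]'
python3 -c "
from h import *
st();look('w11');look('side11');look('scene11')
for n in ['side11','scene11']:
  rects(f'pics/{n}.npz',.0375,.051,STONES,.08)
circ('pics/side11.npz',.0395,.045,(.451,.105),.052,(-180,180))
circ('pics/side0.npz',.0275,.0325,(.451,.105),.052,(-180,180))
im=cv2.imread('pics/side11.png')[110:330,90:400];cv2.imwrite('pics/side11c.png',cv2.resize(im,None,fx=2.5,fy=2.5,interpolation=2))"
```

```text
clock: 24.05
position: [0.4512, 0.1056, 0.1378]
ee_rot: [0.86, 0.51, -0.001, -0.001]
ft_force: [1.0, -0.4, 1.1]
grip_width: 0.499
clock: 24.68
position: [0.6104, 0.1266, 0.2702]
ee_rot: [0.86, 0.511, 0.002, 0.0]
ft_force: [-0.1, -0.6, -0.8]
grip_width: 0.497
t 24.68 pos [0.6104 0.1266 0.2702] jaw yaw -28.58 z [ 0.003  0.002 -1.   ] grip 0.497 F [-0.1 -0.6 -0.8] j [-0.33  0.31  0.06  1.44 -0.02  1.38 -0.76]
side11.npz big c 0.4505 0.1052 L,W 0.1031 0.1027 long dir -40.6 pca 19.3 n 797 z 0.0421
side11.npz small c 0.4229 0.2949 L,W 0.0697 0.068 long dir -28.7 pca 35.0 n 418 z 0.0417
side11.npz square c 0.5892 -0.2816 L,W 0.0922 0.0877 long dir -50.7 pca 26.3 n 355 z 0.0422
side11.npz oblong c 0.4138 -0.2797 L,W 0.1249 0.0774 long dir -15.0 pca -10.9 n 475 z 0.0421
scene11.npz big c 0.4521 0.1052 L,W 0.1061 0.0985 long dir 43.0 pca -31.8 n 548 z 0.0428
scene11.npz small c 0.4253 0.2939 L,W 0.0689 0.067 long dir -46.6 pca -51.6 n 268 z 0.0424
scene11.npz square c 0.5913 -0.2827 L,W 0.0937 0.0896 long dir 39.5 pca -28.8 n 392 z 0.0433
scene11.npz oblong c 0.4152 -0.28 L,W 0.1234 0.0818 long dir -16.0 pca -20.2 n 380 z 0.0433
pics/side11.npz circle [0.4506 0.1047] n 88 rms 0.0027
pics/side0.npz circle [0.4501 0.1054] n 84 rms 0.0019
```

View pics/side11c.png

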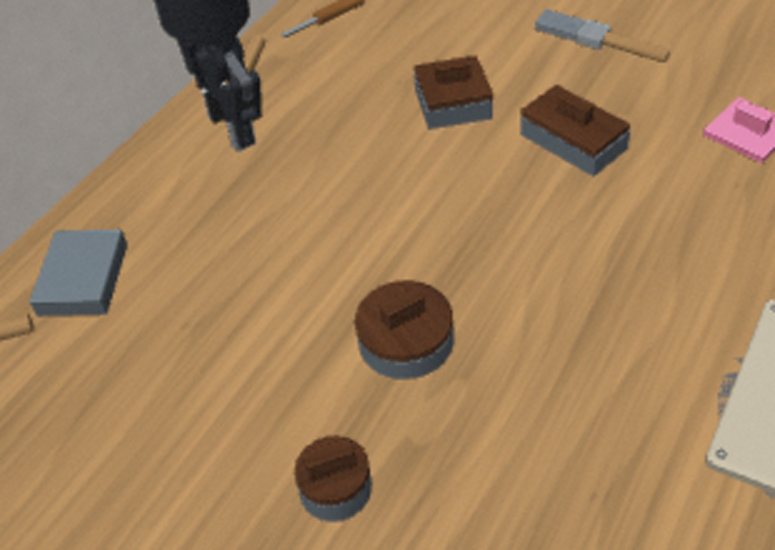

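View pics/scene11.png

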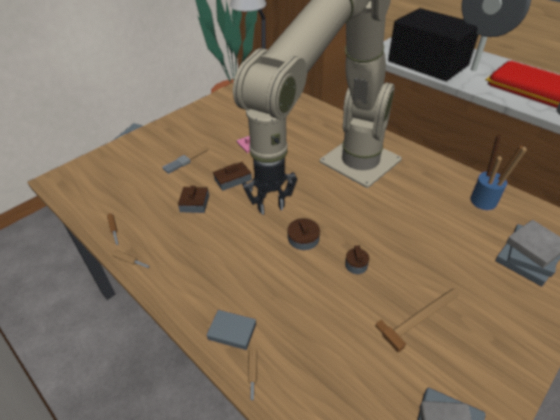

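All four lids lie flush, and the hammer, the brush and the pink look-alike are where they were.

```bash
python3 -c "
from workcell import manip
print(manip.hand_in())"
```

```text
the job is handed in; nothing more can be done
None
```

All four lids are on their own stones, and I handed the job in at about 25 s of robot time. I gripped each lid by its bar and set it down in this order: oblong, square, small round, big round.

- **Centring:** in the side and scene views, every lid sits within about 2 mm of its stone's centre. The tolerance is 10 mm.
- **Height:** the lid tops are about 42 mm above the table, which is the 30 mm stone plus the 12 mm lid.
- **Angle:** the square and oblong lids are parallel to their stones within about 2°.
- **Surroundings:** in the last pictures the stones, hammer, brush and pink look-alike look unmoved. The gripper was clear of everything.

**Disagreement between cameras:** the wrist camera read about 2–4 mm farther out in x (1–2 mm in y) than the fixed ones. I compared each lid with its stone in the same camera, so this offset cancels out. The depth images gave the oblong stone's position less reliably, because the arm partly hid it from the scene camera.

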